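# Cover a valve housing and present its port to the inspection camera

## Robot

A 6-joint arm with a two-finger parallel gripper is mounted at the origin on a cart in front of the work surface, level with it; the furniture and walls round the work are solid. World frame = base frame: x ahead of the robot, y to its left, z up, the work surface at z = 0. Lengths are in mm, angles in rad, forces in N, time in s.
With the tool pointing down it reaches from about 275 to 1000 mm from the base axis. Payload 8.4 kg.
Tool frame: the origin (TCP) lies between the finger pads; the fingertips stand 17 mm ahead of it and the grasp point (between the pads) lies 2 mm behind it; z points along the fingers, y is the line along which they close (so a half turn about z gives the same grasp; the last joint's range is limited). The gripper opens to 85 mm and grips with 20 to 120 N. Pads are 22 mm wide; open, the fingers measure 114 mm over their backs; the gripper's body (76 mm by 85 mm) begins 54 mm behind the grasp point. The pads swing forward as they close: fully open they stand 13 mm farther back than shut.
Start: joints at [-1.321, 0.353, 1.633, -0, 1.155, -0.002], TCP at [155.716, -605.294, 218.381] pointing down, gripper open.
Joint ranges: [-2.63, 2.63], [-0.92, 2.1], [0.06, 2.66], [-1.3, 4.44], [0, 2.69], [-3.02, 3.02]. Speed limits (rad/s): [2.22, 2.22, 2.79, 3.14, 3.14, 3.14].

## Interface

Orientations are given as a unit quaternion [w, x, y, z].
In Python, from rig import monitor, capture, bot, trace, tip_of gives the robot as it stands. The module is installed in compiled form; this text tells all that it offers.
- The arm moves only by the tool servo_tool, never from a script. Its arguments are lists of equal length, an entry for each row: "jaw": the opening, from 0 (shut) to 1 (fully open); "slide": the shift along the tool's x, y, z in m, a list of three; "dr": the turn, a rotation vector about the tool's x, y, z in rad, a list of three. In form: {"jaw": [jaw, ...], "slide": [[tx, ty, tz], ...], "dr": [[ax, ay, az], ...]}. A call has 1 to 20 rows; each row shifts and turns the commanded pose from where the row before left it, along the tool's axes as they then stand; what a row does not reach is not made up. A row lasts 1/10 s, in which the tool goes at most 50 mm and 8.59 degrees, less where a joint would pass 70% of its speed; a pose out of reach is approached as far as the arm can. A call with a gripper value outside its range is refused whole. The fingers move at their own pace and stop on an object; "newtons" is the grip in N (left out, the last holds). Time passes only in rows, so rows that do not move let the fingers close. It gives the time, the measured TCP pose, the force, the opening and the grip force at its end, in the units of the state.
- monitor.observe(): the state, without advancing time (a new reading comes with each control period).
- capture(name): name is "scene" or "top"; returns a dict with "pixels" (384x512x3 uint8, red, green, blue), "intrinsics" (3x3 intrinsics, pixels), "pose" (4x4, takes a point from camera to world coordinates). Camera axes: x right, y down, z forward; pixel columns grow to the right and rows downward; lengths in mm; the calibration is good to about 2 mm. A picture is of the moment at which its call begins. There is no depth.
- bot.hand_in(): hands the job in; it is judged then, once.
Trained networks look in a picture, given as the dict that the camera call returned (one of the last four; its "shot" number tells which), for a name from the list of things; names that differ only in an ending like _2 or _b are one class to them, and where a whole thing is asked for, a point or a joint stands for the part that bears it (a point fixed in the world has none). Each returns a list of dicts, best first, with "score" (0 to 1); they miss things now and then, are a little off and sometimes report something else, mostly with a low value. They report only what shows in the picture. A call takes as long as a camera call. They do not tell look-alikes from the thing itself.
- trace(picture, name): "region" (384x512 bool, what is visible of it).
- tip_of(picture, name): "location" ([x, y, z] in mm, in the coordinates of the camera as it stood for that picture, good to about 4 mm: a listed point, or the origin of a listed thing).
The state is a dict: "t": time; "qpos": joint angles; "dq": joint speeds; "joint_torque": joint torques, N m; "ee_pos": TCP position; "tool_rot": TCP orientation; "force": force on the tool from outside, world axes, zero at the start; "ft_torque": the same for the moment, N m; "gripper_width": opening from 0.0 (shut) to 1.0 (fully open); "grip_force": force on a finger pad.
Only numpy, scipy, OpenCV 4.12 (cv2) and the standard library are available. Lean on these libraries where they do the work, as an engineer would, in place of code of your own. Each camera call takes 0.05 s, during which the arm holds its last target. There are 200 camera calls.

## Task

Set the orange cover into the top of the aluminium housing standing in its nest so that it sits fully home and level, and let go of it. Then lift the covered housing out of the nest by its sides and hold it upright in front of the blue inspection camera, the brass port pointing straight at the lens, centred on it and about 10 cm away from the glass, with the cover still seated; finish while holding it there, still in the gripper. Do not bump the camera, and leave the red-capped pot and the blue spool where they stand.

Things in the scene. Friction and masses are not known exactly. Their poses are not given: they have to be found in the camera images.
- housing: aluminium valve housing, 48 x 48 x 50 mm tall, 0.2 kg, loose, upright in the nest. Origin: centre of its underside; z up, x towards the port face. Bore of 36 mm diameter, 30 mm deep, open at the centre of the top. On the +x face a brass port boss, 16 mm diameter, stands 6 mm proud, its axis 28 mm above the underside. The +y and -y faces are plain and flat, for gripping
- port (a point): centre of the mouth of the housing's brass port, at (30, 0, 28) mm in the housing's frame; axes as the housing's, so x points out of the port
- cover_seat (a point): point on the housing's bore axis 44 mm above its underside (6 mm below the rim), where the cover's origin lies when the cover is seated; axes as the housing's
- cover: orange round cover, 0.05 kg, loose, on the bench knob up. Origin: centre of its underside, z up. From below: chamfered spigot, 32 mm diameter, 6 mm long (enters the 36 mm bore); flange, 46 mm diameter, 6 mm thick (rests on the rim); black knob, 16 mm diameter, 16 mm tall (12 to 28 mm above the origin). Its yaw does not matter
- nest: fixed nest: dark steel plate 100 x 100 mm, 8 mm thick, with blue corner dogs 8 mm high round the housing, 1.5 mm clear of it; the dogs leave the middle 27 mm of each side open. Origin: centre of its underside on the bench, axes as the housing standing in it
- nest_seat (a point): centre of the top of the nest plate, 8 mm above the bench, where the housing's origin lies while it stands in the nest
- camera: fixed inspection camera on a post: grey base 80 x 80 mm, steel post, blue camera body 50 x 46 x 46 mm, black lens; top 203 mm above the bench. Origin: on the bench straight below the front glass of the lens; z up, the lens looks along -x, post and base centre lie 60 mm behind at +x
- lens (a point): centre of the front glass of the camera's 32 mm lens, 180 mm above the bench, at (0, 0, 180) mm in the camera's frame; axes as the camera's, so the lens looks horizontally along -x of this frame
- flux_pot: black pot with red screw cap, 55 mm diameter, 36 mm tall, loose bystander; origin: centre of its underside
- spool: blue and black spool, 60 mm diameter, 36 mm tall, loose bystander; origin: centre of its underside
Mind the look-alikes: they are no part of the job. Of the things shaped like the cover, the orange one is meant.

How it is judged:
By the outcome, as a careful person would: the job done as asked, in the order asked, and still so for the second after the job is handed in, while the arm keeps its last pose, push and grip.
It also fails if it takes over 48 s, if anything falls off the work surface, if the arm or the gripper's body presses on something with over 40 N, if the wrist force passes 120 N, or if a joint passes its speed limit or range.

## Working session

There is one attempt and no reset: what is moved stays moved. The work goes in short steps, Python scripts to look and compute and a tool call to move; the robot and the scene stay as the last step left them, time stands still between calls to the robot, and variables do not carry over. Pictures are saved under pics/ and viewed, at most 10 in all, crops included, and the job is handed in when it is done.

Besides the shell and the picture viewer there is one more tool, called after "Request:" as name(argument=value, ...) on one line, values as JSON. servo_tool: Moves the arm, as the interface text tells. Its arguments: {"type":"object","properties":{"jaw":{"type":"array","items":{"type":"number"}},"slide":{"type":"array","items":{"type":"array","items":{"type":"number"}}},"dr":{"type":"array","items":{"type":"array","items":{"type":"number"}}},"newtons":{"type":"number"}},"required":["jaw","slide","dr"]}

```bash
mkdir -p pics
cat > h.py <<'E'
import numpy as np, cv2
from rig import monitor, capture, bot, trace, tip_of
def w(p,l): 
    T=np.array(p["pose"]); return T[:3,:3]@np.array(l)+T[:3,3]
def save(p,n): cv2.imwrite("pics/"+n,cv2.cvtColor(p["pixels"],cv2.COLOR_RGB2BGR))
def proj(p,x):
    T=np.array(p["pose"]); c=T[:3,:3].T@(np.array(x)-T[:3,3]); k=np.array(p["intrinsics"])@c; return k[:2]/k[2]
def ray(p,uv):
    T=np.array(p["pose"]); d=T[:3,:3]@np.linalg.inv(p["intrinsics"])@np.array([*uv,1.]); return T[:3,3],d/np.linalg.norm(d)
def tri(l):
    A=0;b=0
    for p,uv in l:
        o,d=ray(p,uv); M=np.eye(3)-np.outer(d,d); A=A+M; b=b+M@o
    return np.linalg.solve(A,b)
E
cat > a.py <<'E'
from h import *
np.set_printoptions(precision=1,suppress=True)
print(monitor.observe())
ps={n:capture(n) for n in("scene","top")}
for n,p in ps.items():
    save(p,n+"1.png"); print(n,p["pose"],p["intrinsics"][0])
    for o in("housing","port","cover","cover_seat","nest","nest_seat","camera","lens","flux_pot","spool"):
        for r in tip_of(p,o)[:3]: print(o,round(r["score"],2),w(p,r["location"]),proj(p,w(p,r["location"])))
E
python3 a.py
python3 -c "
import cv2,numpy as np
cv2.imwrite('pics/both.png',cv2.resize(np.vstack([cv2.imread('pics/scene1.png'),cv2.imread('pics/top1.png')]),None,fx=.78,fy=.78))"
```

```text
{'t': 0.0, 'qpos': array([-1.3,  0.4,  1.6, -0. ,  1.2, -0. ]), 'dq': array([ 0., -0., -0.,  0., -0.,  0.]), 'joint_torque': array([  0. , -60.5, -34.2,   0. ,   0. ,  -0. ]), 'ee_pos': array([ 155.6, -604.8,  217.7]), 'tool_rot': array([-0. ,  1. ,  0.1, -0. ]), 'force': array([-0.6, -0.1, -0.6]), 'ft_torque': array([ 0., -0., -0.]), 'grip_force': 0.0, 'gripper_width': 0.9993732841779825}
scene [[ -0.9  -0.3   0.4 185.9]
 [ -0.5   0.6  -0.7 810.7]
 [ -0.   -0.8  -0.7 694.7]
 [  0.    0.    0.    1. ]] [415.3   0.  256.6]
housing 0.71 [486.8  70.3  12.7] [304.5 187.6]
port 0.88 [509.9  87.4  36.6] [293.8 181. ]
cover 0.89 [370.4 335.5   5.2] [299.  284.3]
cover 0.72 [348.4 263.1  -0.8] [323.6 265.9]
cover 0.68 [326.3 137.2   3.5] [355.2 230.8]
cover_seat 0.86 [485.8  68.2  52.8] [306.5 174.9]
cover_seat 0.53 [671.  149.5 176.7] [222.6 126.3]
nest 0.89 [482.1  70.9   1.5] [305.8 191.7]
nest_seat 0.65 [486.3  72.1  10.2] [304.3 188.8]
camera 0.95 [675.8 148.3  -1.5] [225.  184.3]
lens 0.67 [670.8 148.7 179.6] [222.8 125.1]
flux_pot 0.76 [547.  282.1  -0. ] [239.  235.7]
spool 0.76 [466
[... 212 characters left out ...]
0.  261.8]
housing 0.66 [485.9  71.2   7. ] [330.1 225.3]
port 0.63 [506.3  92.2  34.3] [324.4 215. ]
cover 0.72 [465.  432.1  -1. ] [190.8 217.8]
cover 0.67 [329.5 138.8  -2.5] [298.  284.2]
cover 0.65 [428.3 276.1   2. ] [248.5 238.6]
cover_seat 0.85 [485.8  75.4  51.3] [331.6 222.9]
nest 0.74 [488.1  75.5  -1.9] [327.9 224.7]
nest_seat 0.78 [484.8  73.2   9.6] [329.5 225.5]
camera 0.91 [671.3 148.6  -3.6] [306.2 154.7]
lens 0.66 [674.8 148.6 182.5] [315.9 128.4]
flux_pot 0.72 [544.3 285.    0.8] [250.5 194.3]
flux_pot 0.32 [485.5  73.7   9.3] [329.3 225.2]
flux_pot 0.2 [506.8  92.6  35.5] [324.3 214.7]
spool 0.8 [465.1 431.8  -1.5] [190.9 217.8]
spool 0.4 [543.8 280.6  -3.7] [252.2 195.1]
```

View pics/both.png

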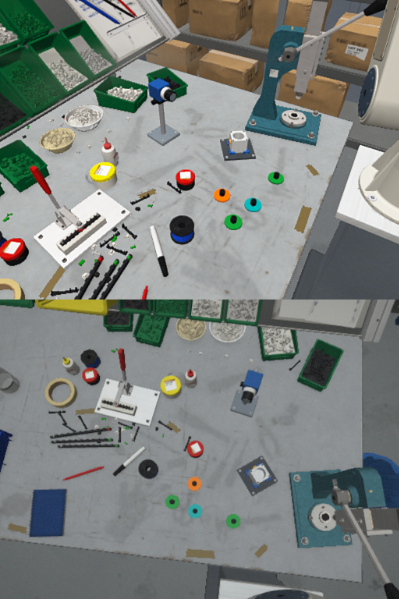

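In the scene view (full-res pixels), the cover-shaped things are orange (285,250), cyan (323,262), green (299,284) and green (355,229). The orange one, also at (250,236) in the top view, is the one meant. I'll confirm it in a crop and measure it, along with the housing yaw, the camera yaw and the press.

```bash
cat > b.py <<'E'
from h import *
np.set_printoptions(precision=1,suppress=True)
ps={n:capture(n) for n in("scene","top")}
cs={}
for n,p in ps.items():
    hsv=cv2.cvtColor(p["pixels"],cv2.COLOR_RGB2HSV)
    m=cv2.inRange(hsv,(7,150,120),(19,255,255))
    c=(285,250) if n=="scene" else (250,236)
    k=np.zeros_like(m); cv2.circle(k,c,25,255,-1); m&=k
    hull=cv2.convexHull(np.argwhere(m)[:,::-1].astype(np.int32))
    M=cv2.moments(hull); cs[n]=(M['m10']/M['m00'],M['m01']/M['m00']); print(n,cs[n],m.sum()//255)
    cam=trace(p,"camera")[0]["region"]; 
    for o in("lens","port","camera"):
        for r in tip_of(p,o)[:1]: print(o,round(r["score"],2),w(p,r["location"]))
    blue=cv2.inRange(hsv,(100,120,60),(125,255,255))&(cam*255).astype(np.uint8)
    pts=np.argwhere(blue)[:,::-1].astype(np.float32); print("blue",cv2.minAreaRect(pts))
    h=trace(p,"housing")[0]["region"]; print("hous",cv2.minAreaRect(np.argwhere(h)[:,::-1].astype(np.float32)))
    nm=trace(p,"nest")[0]["region"]; b=cv2.boxPoints(cv2.minAreaRect(np.argwhere(nm)[:,::-1].astype(np.float32)))
    for q in b:
        o,d=ray(p,q); print("nestcorner",q,(o-d*(o[2]-8)/d[2]))
    for q in ([(410,276)] if n=="top" else []):
        o,d=ray(p,q); print("press",(o-d*(o[2])/d[2]))
print("orange",tri([(ps[n],cs[n]) for n in ps]))
s,t=ps["scene"]["pixels"],ps["top"]["pixels"]
f=lambda a,y,x,h,w_:cv2.resize(a[y:y+h,x:x+w_],(400,300),interpolation=cv2.INTER_CUBIC)
im=np.vstack([np.hstack([f(s,200,240,96,128),f(s,80,180,120,160)]),np.hstack([f(t,200,200,90,120),f(t,110,270,150,200)])])
cv2.imwrite("pics/crop1.png",im[:,:,::-1])
E
python3 b.py
```

```text
scene (284.1747815230961, 249.98564294631706) 237
lens 0.74 [672.5 148.2 178.1]
port 0.76 [509.1  87.7  38. ]
camera 0.96 [676.4 152.2   1.1]
blue ((201.2743377685547, 113.20405578613281), (25.73382568359375, 26.4096622467041), 27.897274017333984)
hous ((304.0, 181.0), (28.0, 24.0), 90.0)
nestcorner [281.8 178. ] [556.4  61.    8. ]
nestcorner [325.5 175.4] [463.   -6.9   8. ]
nestcorner [327.1 203.2] [416.6  89.4   8. ]
nestcorner [283.4 205.7] [503.5 151.7   8. ]
top (248.9083139083139, 235.8904428904429) 207
lens 0.76 [673.1 146.  179. ]
port 0.82 [509.4  92.3  36.2]
camera 0.92 [666.9 149.5   0.5]
blue ((323.25, 104.74999237060547), (19.922346115112305, 25.298221588134766), 18.43494987487793)
hous ((330.92486572265625, 223.0854949951172), (22.674192428588867, 24.68967628479004), 59.74356460571289)
nestcorner [302.7 218.2] [496.  143.2   8. ]
nestcorner [335.1 198.8] [556.6  63.9   8. ]
nestcorner [355.5 232.9] [473.7   5.2   8. ]
nestcorner [323.2 252.3] [415.2  83.7   8. ]
press [ 381.9 -140.2    0. ]
orange [435.2 275.8  10.9]
```

View pics/crop1.png

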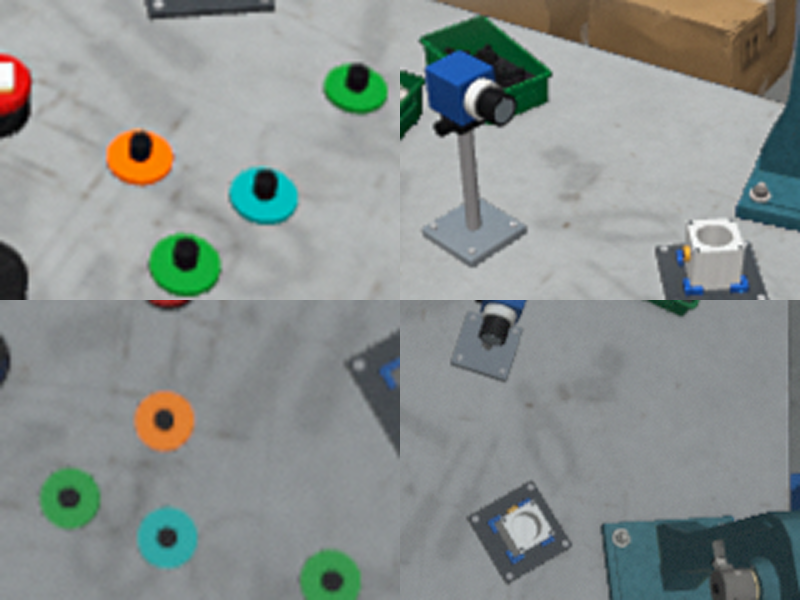

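The crop shows the orange cover alone in its colour, with its knob at (140,145) in the scene quarter, and the port facing the camera side. The teal press stands between the arm's start and the work, so I'll measure it next.

```bash
cat > c.py <<'E'
from h import *
np.set_printoptions(precision=1,suppress=True)
ps={n:capture(n) for n in("scene","top")}
P=[(470,315),(522,330),(505,380),(452,362)]; S=[(422,230),(475,200),(527,228),(473,265)]
for n,L in(("top",[(270+(x-400)/2,110+(y-300)/2) for x,y in P]),("scene",[(180+(x-400)/2.5,80+y/2.5) for x,y in S])):
    q=[]
    for u in L:
        o,d=ray(ps[n],u); q.append(o-d*(o[2]-8)/d[2])
    q=np.array(q); c=q.mean(0); print(n,q[:,:2].tolist(),c, "dir",np.degrees(np.arctan2(c[1]-148,c[0]-673)))
print("base",proj(ps["top"],[0,0,0]),proj(ps["scene"],[0,0,0]))
s,t=ps["scene"]["pixels"],ps["top"]["pixels"]
f=lambda a,y,x,h,w_:cv2.resize(a[y:y+h,x:x+w_],(400,400),interpolation=cv2.INTER_CUBIC)
im=np.hstack([f(s,0,300,210,210),f(t,180,340,200,172)])
cv2.imwrite("pics/press.png",im[:,:,::-1])
E
python3 c.py
```

```text
top [[773.144527807443, 162.30223655120056], [759.6066086352446, 89.89740508894562], [685.7793597324448, 107.19913059096984], [702.897965605271, 180.3536698164621]] [730.4 134.9   8. ] dir -12.829132495684394
scene [[779.6453875343472, 164.62158457679823], [762.2133331002798, 92.9885495548059], [685.9916844455738, 104.98167112085343], [699.8761059488778, 183.4486889860666]] [731.9 136.5   8. ] dir -11.03253152178586
base [344.3 436.6] [519.2 248.2]
```

View pics/press.png

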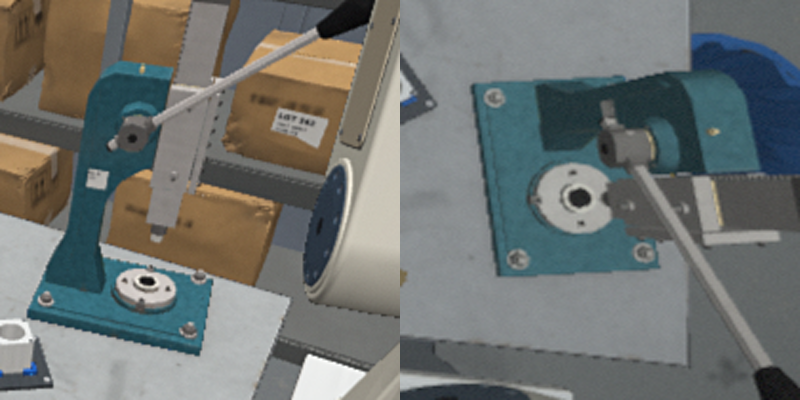

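```bash
cat > d.py <<'E'
from h import *
np.set_printoptions(precision=1,suppress=True)
ps={n:capture(n) for n in("scene","top")}
for k,a,b in(("handle start",(318,35),(755,372)),("coltop",(145,70),(714,130)),("hub",(130,130),(606,150)),("colfront",(90,80),(625,85)),("rambot",(155,240),(620,205)),("plate near",(200,350),(500,275))):
    q=tri([(ps["scene"],(300+a[0]*.525,a[1]*.525)),(ps["top"],(340+(b[0]-400)*.43,180+b[1]*.5))]); print(k,q,np.hypot(*q[:2]),np.degrees(np.arctan2(q[1],q[0])))
for n in ps:
  for x in([155,-605,218],[0,0,400],[300,-250,330]): print(n,x,proj(ps[n],x))
for n,u in(("top",(688/1,365)),):
    o,d=ray(ps["top"],(340+(688-400)*.43,180+365*.5)); print("bench corner",o-d*o[2]/d[2])
print(monitor.observe()["tool_rot"].tolist())
from scipy.spatial.transform import Rotation as R
q=monitor.observe()["tool_rot"]; print(R.from_quat(np.roll(q,-1)).as_matrix())
E
python3 d.py
```

```text
handle start [ 256.3 -102.2  418.3] 275.9546317916802 -21.737286168515904
coltop [ 430.8 -119.4  343.2] 447.0437953711749 -15.487851610436934
hub [414.5 -60.6 295.2] 418.93238817148597 -8.315675126687186
colfront [466.9 -51.4 346.3] 469.6952303374604 -6.28514365501587
rambot [ 374.9 -153.7  107.8] 405.1838180751719 -22.287656439637797
plate near [274.5 -73.1  12.9] 284.0503854073359 -14.920200758052543
scene [155, -605, 218] [512.   43.5]
scene [0, 0, 400] [624.7  78.6]
scene [300, -250, 330] [446.4  34.9]
top [155, -605, 218] [706.2 433.2]
top [0, 0, 400] [408.9 561.8]
top [300, -250, 330] [551.3 335.9]
bench corner [ 192.6 -275.9    0. ]
[6.8083402750577424e-06, 0.9920840901276395, 0.12557530835704242, -5.421345243173152e-07]
[[ 1.   0.2  0. ]
 [ 0.2 -1.  -0. ]
 [-0.   0.  -1. ]]
```

```bash
cat > e.py <<'E'
from h import *
np.set_printoptions(precision=0,suppress=True)
ps={n:capture(n) for n in("scene","top")}
f=lambda n,u:((u[0]-300)/.525,u[1]/.525) if n=="scene" else (400+(u[0]-340)/.43,(u[1]-180)/.5)
for z in range(100,701,75): print(z,*[np.array(f(n,proj(ps[n],[375,-154,z]))) for n in ps])
E
python3 e.py
```

```text
100 [158. 245.] [615. 200.]
175 [169. 197.] [652. 201.]
250 [181. 143.] [696. 203.]
325 [195.  85.] [749. 205.]
400 [210.  19.] [816. 207.]
475 [227. -53.] [902. 209.]
550 [ 246. -135.] [1017.  213.]
625 [ 268. -227.] [1177.  218.]
700 [ 292. -332.] [1418.  226.]
```

Request:
servo_tool(jaw=[0.5, 0.5, 0.5, 0.5, 0.5, 0.5, 0.5, 0.5, 0.5], slide=[[0, 0, -0.04], [0, 0, -0.04], [0, 0, -0.04], [0, 0, -0.04], [0, 0, -0.04], [0, 0, -0.04], [0, 0, -0.04], [0, 0, -0.04], [0, 0, -0.02]], dr=[[0, 0, -0.0965], [0, 0, -0.0965], [0, 0, -0.0965], [0, 0, -0.0965], [0, 0, 0], [0, 0, 0], [0, 0, 0], [0, 0, 0], [0, 0, 0]], newtons=40)

```text
t: 3.0
ee_pos: [155.8, -605.5, 562.5]
tool_rot: [0.002, 0.95, 0.314, -0.0]
force: [0.9, -0.8, -0.5]
gripper_width: 0.504
grip_force: 0.0
```

Request:
servo_tool(jaw=[0.5, 0.5, 0.5, 0.5, 0.5, 0.5, 0.5, 0.5, 0.5, 0.5, 0.5, 0.5], slide=[[0.0447, -0.0037, 0], [0.0447, -0.0037, 0], [0.0447, -0.0037, 0], [0.0447, -0.0037, 0], [0.0447, -0.0037, 0], [0.0447, -0.0037, 0], [0.0447, -0.0037, 0], [0.0447, -0.0037, 0], [0.0447, -0.0037, 0], [0.0447, -0.0037, 0], [0.0447, -0.0037, 0], [0.0447, -0.0037, 0]], dr=[[0, 0, 0], [0, 0, 0], [0, 0, 0], [0, 0, 0], [0, 0, 0], [0, 0, 0], [0, 0, 0], [0, 0, 0], [0, 0, 0], [0, 0, 0], [0, 0, 0], [0, 0, 0]])

```text
t: 4.2
ee_pos: [561.3, -248.8, 558.5]
tool_rot: [0.0, 0.95, 0.314, 0.0]
force: [-0.3, -0.9, -1.0]
gripper_width: 0.501
grip_force: 0.0
```

Request:
servo_tool(jaw=[0.5, 0.5, 0.5, 0.5, 0.5, 0.5, 0.5, 0.5, 0.5, 0.5, 0.5, 0.5, 0.5, 0.5, 0.5, 0.5, 0.5, 0.5], slide=[[0.03, -0.0295, 0], [0.03, -0.0295, 0], [0.03, -0.0295, 0], [0.03, -0.0295, 0], [0.03, -0.0295, 0], [0.03, -0.0295, 0], [0.0027, -0.0293, 0.0373], [0.0027, -0.0293, 0.0373], [0.0027, -0.0293, 0.0373], [0.0027, -0.0293, 0.0373], [0.0027, -0.0293, 0.0373], [0.0027, -0.0293, 0.0373], [0.0027, -0.0293, 0.0373], [0.0027, -0.0293, 0.0373], [0.0027, -0.0293, 0.0373], [0.0027, -0.0293, 0.0373], [0.0027, -0.0293, 0.0373], [0, 0, 0]], dr=[[0, 0, 0], [0, 0, 0], [0, 0, 0], [0, 0, 0], [0, 0, 0], [0, 0, 0], [0, 0, 0], [0, 0, 0], [0, 0, 0], [0, 0, 0], [0, 0, 0], [0, 0, 0], [0, 0, 0], [0, 0, 0], [0, 0, 0], [0, 0, 0], [0, 0, 0], [0, 0, 0]])

```text
t: 6.0
ee_pos: [427.1, 276.2, 143.7]
tool_rot: [0.001, 0.949, 0.315, -0.004]
force: [0.4, 0.7, -0.2]
gripper_width: 0.504
grip_force: 0.0
```

```bash
cat > g.py <<'E'
from h import *
np.set_printoptions(precision=1,suppress=True)
print(monitor.observe()["qpos"])
for n in("scene","top"):
    p=capture(n); save(p,n+"2.png")
    hsv=cv2.cvtColor(p["pixels"],cv2.COLOR_RGB2HSV)
    m=cv2.inRange(hsv,(7,150,120),(19,255,255))
    c=(285,250) if n=="scene" else (250,236)
    k=np.zeros_like(m); cv2.circle(k,c,25,255,-1); m&=k
    print(n,m.sum()//255)
    if m.any():
        M=cv2.moments(cv2.convexHull(np.argwhere(m)[:,::-1].astype(np.int32))); u=(M['m10']/M['m00'],M['m01']/M['m00'])
        o,d=ray(p,u); print(u,o-d*(o[2]-11)/d[2], o-d*(o[2]-12)/d[2])
    for r in tip_of(p,"cover")[:5]: print(round(r["score"],2),w(p,r["location"]))
E
python3 g.py; python3 -c "
import cv2,numpy as np
a=cv2.imread('pics/scene2.png')[130:330,180:430];b=cv2.imread('pics/top2.png')[130:330,180:430]
cv2.imwrite('pics/c2.png',cv2.resize(np.hstack([a,b]),(800,320)))"
```

```text
[0.6 0.3 1.9 0.  0.9 1.5]
scene 239
(284.1747815230961, 249.98564294631706) [435.7 276.   11. ] [435.4 276.8  12. ]
0.78 [327.6 136.1   1.7]
0.75 [433.7 276.    0.2]
0.74 [369.9 337.    4.5]
0.53 [350.5 263.6   0.2]
top 17
(251.61904761904762, 242.65079365079362) [418.4 266.7  11. ] [418.3 266.7  12. ]
0.73 [347.6 264.   -0.6]
0.63 [373.6 343.1  -1.3]
0.45 [429.7 273.5  -0.4]
```

View pics/c2.png

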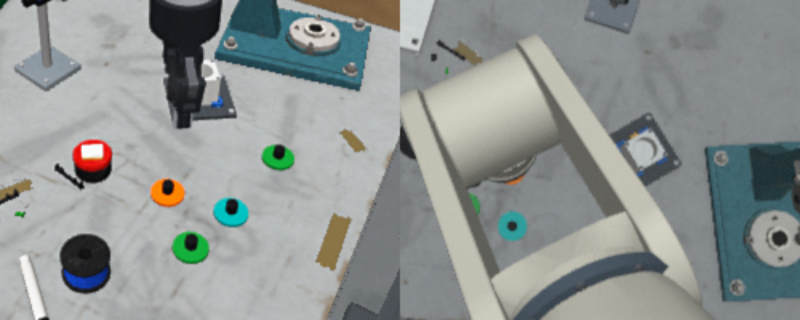

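Request:
servo_tool(jaw=[0.5, 0.5, 0.5, 0.5, 0.5], slide=[[0.006, 0.0053, 0.02], [0, 0, 0.04], [0, 0, 0.035], [0, 0, 0.015], [0, 0, 0]], dr=[[0, 0, 0], [0, 0, 0], [0, 0, 0], [0, 0, 0], [0, 0, 0]])

```text
t: 6.7
ee_pos: [439.6, 274.0, 37.4]
tool_rot: [0.0, 0.95, 0.313, -0.001]
force: [-0.1, 0.0, 0.3]
gripper_width: 0.498
grip_force: 0.0
```

```bash
cat > i.py <<'E'
from h import *
s=monitor.observe(); print(s["ee_pos"],s["force"])
p=capture("scene"); save(p,"s3.png"); a=p["pixels"][210:285,240:340,::-1]
cv2.imwrite("pics/s3c.png",cv2.resize(a,(600,450),interpolation=cv2.INTER_CUBIC))
print(proj(p,s["ee_pos"]), proj(p,[s["ee_pos"][0],s["ee_pos"][1],12]))
E
python3 i.py
```

```text
[439.61357051 274.02735499  37.38456781] [-0.08290643  0.01137032  0.29375019]
[283.51384939 240.4144674 ] [283.01973587 248.37249502]
```

View pics/s3c.png

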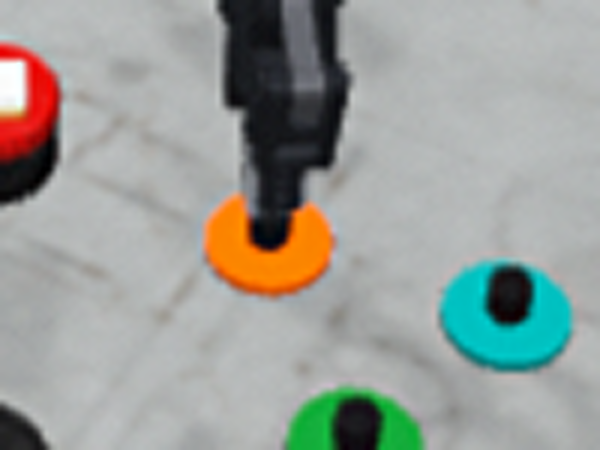

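The crop shows the jaws straddling the orange cover's knob at (268,232). I'll nudge the tool, lower it and close.

Request:
servo_tool(jaw=[0.5, 0.5, 0.0, 0.0, 0.0, 0.0, 0.0], slide=[[-0.0028, -0.0035, 0.005], [0, 0, 0], [0, 0, 0], [0, 0, 0], [0, 0, 0], [0, 0, 0], [0, 0, 0]], dr=[[0, 0, 0], [0, 0, 0], [0, 0, 0], [0, 0, 0], [0, 0, 0], [0, 0, 0], [0, 0, 0]])

```text
t: 7.45
ee_pos: [435.1, 276.3, 33.2]
tool_rot: [-0.0, 0.95, 0.314, 0.0]
force: [0.1, 0.4, -0.0]
gripper_width: -0.001
grip_force: 0.0
```

```bash
sed -i 's/s3/s4/g' i.py; python3 i.py
```

```text
[435.08763682 276.27773415  33.15462664] [ 0.09903072  0.44860725 -0.03773268]
[284.82686826 243.27617859] [284.39325725 249.88780845]
```

View pics/s4c.png

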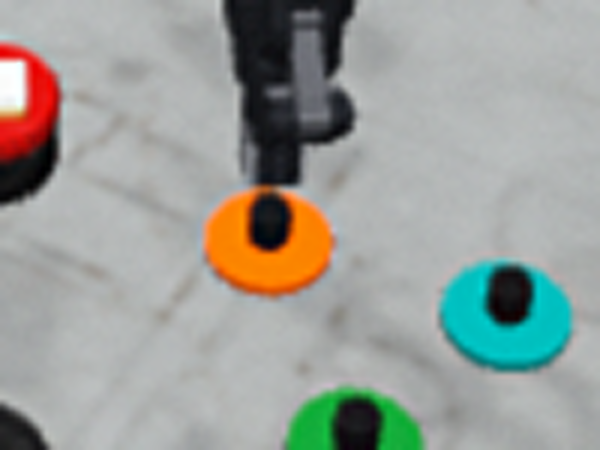

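The jaws shut behind or above the knob at (270,220), with the fingertips at (275,185) in the crop. I'll compare that with the projected tip before correcting.

```bash
cat > j.py <<'E'
from h import *
np.set_printoptions(precision=1,suppress=True)
p=capture("scene")
print("pred tip c2",proj(p,[427.1,276.2,130]),"seen ~294,208")
print("pred tip now",proj(p,[435.1,276.3,16]),"seen ~285.8,241")
for z in(16,25,33,42):
    o,d=ray(p,(285.8,240.8)); print(z,o+d*(z-o[2])/d[2])
    o,d=ray(p,(294,208)); z+=114; print(z,o+d*(z-o[2])/d[2])
t=capture("top"); save(t,"t4.png"); save(p,"s5.png")
print(proj(t,[435,276,16]))
E
python3 j.py
python3 -c "
import cv2,numpy as np
a=cv2.imread('pics/s5.png')[180:280,230:350];b=cv2.imread('pics/t4.png')[180:280,190:310]
cv2.imwrite('pics/c5.png',cv2.resize(np.hstack([a,b]),(800,333),interpolation=cv2.INTER_CUBIC))"
```

```text
pred tip c2 [290.7 211.6] seen ~294,208
pred tip now [284.5 248.7] seen ~285.8,241
16 [443.1 255.   16. ]
130 [426.1 263.8 130. ]
25 [439.7 262.4  25. ]
139 [422.2 272.6 139. ]
33 [436.6 268.9  33. ]
147 [418.8 280.3 147. ]
42 [433.2 276.3  42. ]
156 [415. 289. 156.]
[248.7 235.5]
```

View pics/c5.png

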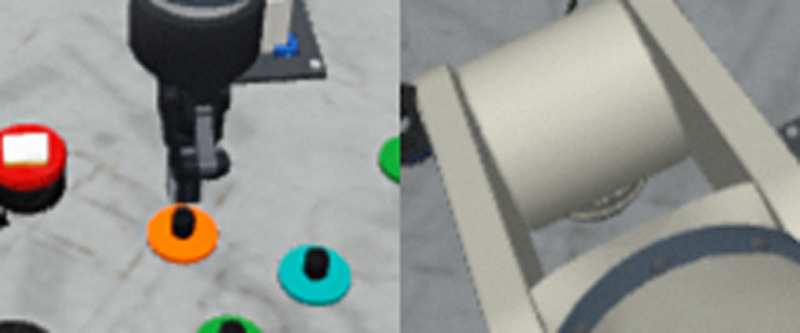

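Request:
servo_tool(jaw=[0, 0, 0], slide=[[0, 0, 0.003], [0, 0, 0.003], [0, 0, 0]], dr=[[0, 0, 0], [0, 0, 0], [0, 0, 0]])

```text
t: 7.9
ee_pos: [434.7, 276.0, 26.5]
tool_rot: [0.0, 0.95, 0.314, -0.0]
force: [0.9, 0.6, -0.1]
gripper_width: -0.003
grip_force: 0.0
```

Request:
servo_tool(jaw=[0, 0, 0], slide=[[0, 0, 0.003], [0, 0, 0.002], [0, 0, 0]], dr=[[0, 0, 0], [0, 0, 0], [0, 0, 0]])

```text
t: 8.2
ee_pos: [434.8, 276.1, 21.7]
tool_rot: [0.0, 0.95, 0.314, -0.0]
force: [0.7, 0.8, -0.2]
gripper_width: 0.0
grip_force: 0.0
```

```bash
sed -i 's/s4/s6/g' i.py; python3 i.py
python3 - <<'E'
import cv2
a=cv2.imread('pics/s5.png')[210:285,240:340];b=cv2.imread('pics/s6.png')[210:285,240:340]
import numpy as np
cv2.imwrite('pics/c6.png',cv2.resize(np.hstack([a,b]),(800,300),interpolation=cv2.INTER_CUBIC))
E
```

```text
[434.82583513 276.11119817  21.73975043] [ 0.72027965  0.80938054 -0.218239  ]
[284.73677969 246.86606617] [284.53778604 249.88448039]
```

View pics/c6.png

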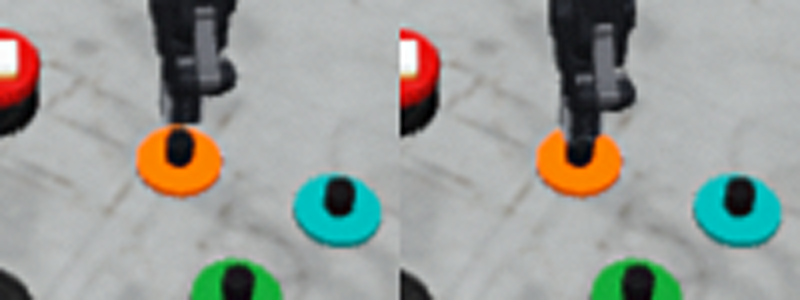

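The right half shows the shut fingertips just above the knob top at (580,140), with no contact. The tips therefore stand about 25 mm higher than the stated 17 mm ahead of the TCP. I'll use this measured offset: open, go 14 mm lower and close.

Request:
servo_tool(jaw=[0.5, 0.5, 0.5, 0.5, 0.5, 0.5, 0.5], slide=[[0, 0, 0], [0, 0, 0], [0, 0, 0], [0, 0, 0.005], [0, 0, 0.005], [0, 0, 0.004], [0, 0, 0]], dr=[[0, 0, 0], [0, 0, 0], [0, 0, 0], [0, 0, 0], [0, 0, 0], [0, 0, 0], [0, 0, 0]])

```text
t: 8.95
ee_pos: [434.5, 275.9, 7.3]
tool_rot: [0.0, 0.95, 0.314, -0.001]
force: [0.2, -0.8, -0.3]
gripper_width: 0.497
grip_force: 0.0
```

Request:
servo_tool(jaw=[0, 0, 0, 0, 0], slide=[[0, 0, 0], [0, 0, 0], [0, 0, 0], [0, 0, 0], [0, 0, 0]], dr=[[0, 0, 0], [0, 0, 0], [0, 0, 0], [0, 0, 0], [0, 0, 0]])

```text
t: 9.45
ee_pos: [435.1, 276.3, 8.2]
tool_rot: [-0.0, 0.95, 0.314, 0.0]
force: [0.1, -0.2, 1.3]
gripper_width: 0.153
grip_force: 39.0
```

Request:
servo_tool(jaw=[0, 0, 0, 0, 0], slide=[[0, 0, -0.01], [0, 0, -0.03], [0, 0, -0.04], [0, 0, -0.03], [0, 0, 0]], dr=[[0, 0, 0], [0, 0, 0], [0, 0, 0], [0, 0, 0], [0, 0, 0]])

```text
t: 9.95
ee_pos: [437.5, 277.8, 122.7]
tool_rot: [-0.001, 0.95, 0.314, 0.004]
force: [0.2, 0.5, -0.5]
gripper_width: 0.151
grip_force: 39.1
```

```bash
cat > k.py <<'E'
from h import *
np.set_printoptions(precision=1,suppress=True)
s=monitor.observe(); print(s["ee_pos"],s["gripper_width"],s["grip_force"])
for n in ("scene","top"):
    p=capture(n)
    hsv=cv2.cvtColor(p["pixels"],cv2.COLOR_RGB2HSV)
    m=cv2.inRange(hsv,(7,150,100),(19,255,255))
    c=np.array(proj(p,s["ee_pos"])).astype(int); k=np.zeros_like(m); cv2.circle(k,tuple(int(v) for v in c),35,255,-1); m&=k
    if m.sum()<2000: print(n,"few"); continue
    pts=np.argwhere(m)[:,::-1].astype(np.int32); h=cv2.convexHull(pts); M=cv2.moments(h); u=(M['m10']/M['m00'],M['m01']/M['m00'])
    z=s["ee_pos"][2]-8.2+9; o,d=ray(p,u); print(n,u,m.sum()//255,"centre at z",z,o+d*(z-o[2])/d[2]-s["ee_pos"],cv2.fitEllipse(h))
    save(p,n+"7.png")
for n in("scene",):
    for r in tip_of(p,"cover")[:5]: print(r["score"],w(p,r["location"])-s["ee_pos"])
E
python3 k.py
```

```text
[437.5 277.8 122.7] 0.15137426075678068 39.10794138908386
scene (285.4600938967136, 212.3767605633803) 223 centre at z 123.53066525764126 [ 0.2 -0.4  0.8] ((285.5042724609375, 212.03857421875), (17.190418243408203, 23.15648651123047), 92.14849090576172)
top few
0.62 [ -86.5  -14.8 -123.3]
```

```bash
cat > l.py <<'E'
from h import *
from rig import capture
C=np.array([485.7,73,58.]); yaw=np.radians(36.5)
R2=np.array([[np.cos(yaw),-np.sin(yaw)],[np.sin(yaw),np.cos(yaw)]])
out=[]
for n in("scene","top"):
    p=capture(n); g=cv2.imread("pics/%s1.png"%n); u=proj(p,C); x0,y0=int(u[0])-22,int(u[1])-20; S=9
    a=cv2.resize(g[y0:y0+44,x0:x0+44],None,fx=S,fy=S,interpolation=cv2.INTER_CUBIC)
    f=lambda X:((proj(p,X)-[x0,y0]+.5)*S).astype(int).tolist()
    def poly(xy,z,c): cv2.polylines(a,[np.array([f([*(C[:2]+R2@np.array(q)),z]) for q in xy],np.int32)],True,c,1)
    t=np.linspace(0,2*np.pi,40); poly([(18*np.cos(i),18*np.sin(i)) for i in t],58,(0,0,255))
    poly([(24,24),(-24,24),(-24,-24),(24,-24)],58,(0,255,0)); poly([(50,50),(-50,50),(-50,-50),(50,-50)],8,(255,0,255))
    out.append(a)
cv2.imwrite("pics/h.png",np.hstack(out))
E
python3 l.py
```

```text
(no output)
```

View pics/h.png

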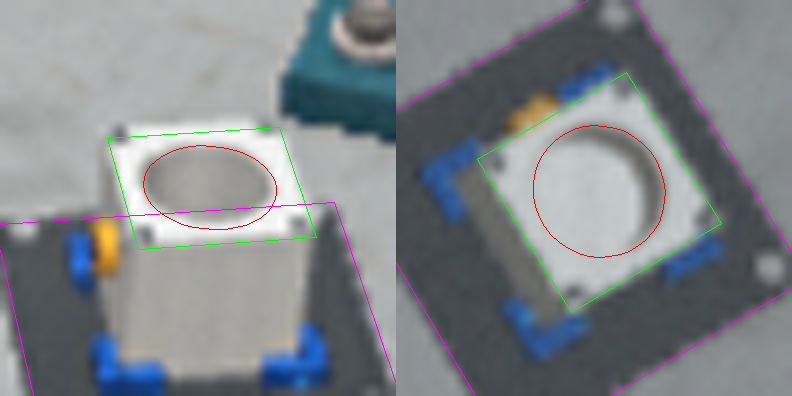

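The overlay fits in both views: bore centre (485.7, 73), rim z 58, yaw 36.5°. Moving over it.

Request:
servo_tool(jaw=[0, 0, 0, 0, 0, 0, 0, 0], slide=[[-0.01385, 0.0322, 0], [-0.01385, 0.0322, 0], [-0.01385, 0.0322, 0], [-0.01385, 0.0322, 0], [-0.01385, 0.0322, 0], [-0.01385, 0.0322, 0], [0, 0, 0.02], [0, 0, 0]], dr=[[0, 0, 0], [0, 0, 0], [0, 0, 0], [0, 0, 0], [0, 0, 0], [0, 0, 0], [0, 0, 0], [0, 0, 0]])

```text
t: 11.0
ee_pos: [481.3, 70.3, 95.5]
tool_rot: [-0.0, 0.95, 0.313, -0.003]
force: [-0.9, 0.2, -0.8]
gripper_width: 0.152
grip_force: 39.2
```

```bash
python3 k.py
```

```text
[481.3  70.3  95.5] 0.1521196034600834 39.177467823028564
scene (305.14851024208565, 166.84310986964616) 149 centre at z 96.31701607766058 [-0.2 22.9  0.8] ((304.9510498046875, 168.3499298095703), (18.941144943237305, 35.64922332763672), 33.4511604309082)
top (335.00631911532383, 224.96208530805688) 46 centre at z 96.31701607766058 [-6.   4.5  0.8] ((335.4716796875, 224.1585693359375), (11.261940002441406, 18.365060806274414), 149.10829162597656)
0.61 [-5.9  2.5 -7.9]
0.51 [-152.4   69.   -96.7]
0.49 [-132.7  190.1  -98.7]
```

Request:
servo_tool(jaw=[0, 0, 0, 0], slide=[[0.0051, 0.0004, 0.01], [0, 0, 0.01], [0, 0, 0], [0, 0, 0]], dr=[[0, 0, 0], [0, 0, 0], [0, 0, 0], [0, 0, 0]])

```text
t: 11.55
ee_pos: [487.2, 74.5, 77.6]
tool_rot: [-0.0, 0.949, 0.314, -0.001]
force: [-0.6, -0.6, -0.0]
gripper_width: 0.152
grip_force: 39.2
```

```bash
cat > m.py <<'E'
from h import *
np.set_printoptions(precision=1,suppress=True)
s=monitor.observe(); print(s["ee_pos"])
for n in ("scene","top"):
    p=capture(n); save(p,n+"8.png")
    hsv=cv2.cvtColor(p["pixels"],cv2.COLOR_RGB2HSV)
    m=cv2.inRange(hsv,(7,215,100),(19,255,255))
    c=proj(p,s["ee_pos"]); k=np.zeros_like(m); cv2.circle(k,tuple(int(v) for v in c),30,255,-1); m&=k
    _,lab,st,ce=cv2.connectedComponentsWithStats(m)
    print(n,c,st[1:].tolist())
    for i in range(1,len(st)):
        if st[i][4]>60:
            h=cv2.convexHull(np.argwhere(lab==i)[:,::-1].astype(np.int32)); M=cv2.moments(h); u=(M['m10']/M['m00'],M['m01']/M['m00'])
            z=s["ee_pos"][2]+.8; o,d=ray(p,u); print(u,o+d*(z-o[2])/d[2],cv2.fitEllipse(h))
    for r in tip_of(p,"cover")[:2]: print(r["score"],w(p,r["location"]))
E
python3 m.py
```

```text
[487.2  74.5  77.6]
scene [305.7 168.1] [[297, 162, 18, 12, 118]]
(305.65005537098557, 167.72093023255815) [487.4  74.2  78.4] ((305.80889892578125, 167.34469604492188), (12.311369895935059, 17.919557571411133), 93.79823303222656)
0.82 [350.8 263.5   0.7]
0.75 [368.7 336.6   4.6]
top [334. 221.] []
0.62 [481.4  73.5  70.3]
0.54 [351.1 260.3  -2.6]
```

Request:
servo_tool(jaw=[0, 0, 0, 0], slide=[[-0.002, 0.0003, 0.004], [0, 0, 0.004], [0, 0, 0.002], [0, 0, 0]], dr=[[0, 0, 0], [0, 0, 0], [0, 0, 0], [0, 0, 0]])

```text
t: 12.15
ee_pos: [485.9, 72.7, 67.7]
tool_rot: [-0.0, 0.95, 0.313, -0.0]
force: [-0.1, -0.2, -0.3]
gripper_width: 0.153
grip_force: 39.2
```

Request:
servo_tool(jaw=[0, 0, 0], slide=[[0, 0, 0.002], [0, 0, 0.002], [0, 0, 0]], dr=[[0, 0, 0], [0, 0, 0], [0, 0, 0]])

```text
t: 12.45
ee_pos: [486.1, 72.8, 63.8]
tool_rot: [-0.0, 0.95, 0.314, -0.0]
force: [-0.2, 0.2, -0.5]
gripper_width: 0.152
grip_force: 39.2
```

Request:
servo_tool(jaw=[0, 0, 0, 0], slide=[[0, 0, 0.002], [0, 0, 0.0015], [0, 0, 0.001], [0, 0, 0]], dr=[[0, 0, 0], [0, 0, 0], [0, 0, 0], [0, 0, 0]])

```text
t: 12.85
ee_pos: [486.4, 72.7, 60.0]
tool_rot: [0.0, 0.95, 0.314, 0.0]
force: [-2.0, -1.0, 7.6]
gripper_width: 0.16
grip_force: 40.1
```

Contact of 7.6 N at exactly the seated height (TCP 60.0). Releasing and opening wide.

Request:
servo_tool(jaw=[0.4, 0.4, 1, 1, 1, 1, 1, 1], slide=[[0, 0, 0], [0, 0, 0], [0, 0, -0.01], [0, 0, -0.01], [0, 0, 0], [0, 0, 0], [0, 0, 0], [0, 0, 0]], dr=[[0, 0, 0], [0, 0, 0], [0, 0, 0], [0, 0, 0], [0, 0, 0], [0, 0, 0], [0, 0, 0], [0, 0, 0]])

```text
t: 13.65
ee_pos: [486.0, 72.8, 79.4]
tool_rot: [-0.0, 0.95, 0.314, -0.0]
force: [0.7, -0.0, -0.2]
gripper_width: 1.0
grip_force: 0.0
```

```bash
sed -i 's/z=s\["ee_pos"\]\[2\]+.8/z=61/' m.py; python3 m.py
```

```text
[486.   72.8  79.4]
scene [306.5 167.3] [[298, 168, 17, 11, 113]]
(305.52732240437155, 173.28688524590163) [486.7  73.4  61. ] ((305.7493896484375, 172.93263244628906), (10.575868606567383, 17.21989631652832), 98.97691345214844)
0.87 [368.3 338.4   1.8]
0.8 [349.9 263.8  -2.4]
top [334.8 221.5] []
0.77 [370.4 343.5   1. ]
0.59 [349.3 261.8  -2.9]
```

Request:
servo_tool(jaw=[1, 1, 1, 1], slide=[[0, 0, 0.02], [0, 0, 0.02], [0, 0, 0.008], [0, 0, 0]], dr=[[0, 0, 0], [0, 0, 0], [0, 0, 0], [0, 0, 0]])

```text
t: 14.25
ee_pos: [485.3, 72.7, 30.6]
tool_rot: [-0.0, 0.95, 0.314, -0.001]
force: [0.2, 0.3, 0.5]
gripper_width: 1.0
grip_force: 0.0
```

Request:
servo_tool(jaw=[1, 1, 1, 1], slide=[[0, 0, 0.008], [0, 0, 0.008], [0, 0, 0.004], [0, 0, 0]], dr=[[0, 0, 0], [0, 0, 0], [0, 0, 0], [0, 0, 0]])

```text
t: 14.65
ee_pos: [485.9, 72.8, 11.1]
tool_rot: [-0.0, 0.95, 0.314, -0.0]
force: [0.2, -0.6, 0.2]
gripper_width: 1.002
grip_force: 0.0
```

Request:
servo_tool(jaw=[0.3, 0.3, 0.3, 0.3, 0.3, 0.3], slide=[[0, 0, 0], [0, 0, 0], [0, 0, 0], [0, 0, 0], [0, 0, 0], [0, 0, 0]], dr=[[0, 0, 0], [0, 0, 0], [0, 0, 0], [0, 0, 0], [0, 0, 0], [0, 0, 0]], newtons=70)

```text
t: 15.25
ee_pos: [486.6, 72.9, 12.1]
tool_rot: [0.0, 0.95, 0.314, 0.0]
force: [-1.8, 0.4, 5.7]
gripper_width: 0.549
grip_force: 72.6
```

Request:
servo_tool(jaw=[0.3, 0.3, 0.3, 0.3, 0.3, 0.3, 0.3, 0.3], slide=[[0, 0, -0.005], [0, 0, -0.01], [0, 0, -0.02], [0, 0, -0.03], [0, 0, -0.03], [0, 0, -0.03], [0, 0, -0.02], [0, 0, 0]], dr=[[0, 0, 0], [0, 0, 0], [0, 0, 0], [0, 0, 0], [0, 0, 0], [0, 0, 0], [0, 0, 0], [0, 0, 0]])

```text
t: 16.05
ee_pos: [488.0, 73.1, 159.7]
tool_rot: [0.0, 0.95, 0.314, 0.003]
force: [-0.3, 0.1, -1.8]
gripper_width: 0.555
grip_force: 72.5
```

```bash
cat > n.py <<'E'
from h import *
np.set_printoptions(precision=1,suppress=True)
s=monitor.observe(); print(s["ee_pos"],s["gripper_width"],s["grip_force"],s["qpos"])
for n in ("scene","top"):
    p=capture(n); save(p,n+"9.png")
    for o in("port","lens","housing","cover"):
        for r in tip_of(p,o)[:2]: print(n,o,round(r["score"],2),w(p,r["location"]))
E
python3 n.py
```

```text
[488.   73.1 159.7] 0.5551733821187347 72.52766618155874 [0.1 0.2 2.  0.  0.9 1.1]
scene port 0.64 [512.1  87.6 185.1]
scene lens 0.87 [673.2 147.4 178.2]
scene housing 0.54 [487.1  68.8 157. ]
scene cover 0.86 [348.9 266.    0.6]
scene cover 0.77 [326.2 137.   -2. ]
top port 0.54 [509.   93.3 177.5]
top lens 0.72 [673.  145.2 179.9]
top lens 0.51 [484.1  72.1 193.8]
top housing 0.63 [486.6  75.6 150.2]
top housing 0.44 [484.3  73.5   9. ]
top cover 0.81 [372.4 344.7  -2.2]
top cover 0.71 [353.5 261.6  -3.9]
```

Request:
servo_tool(jaw=[0.3, 0.3, 0.3, 0.3, 0.3, 0.3, 0.3, 0.3, 0.3, 0.3, 0.3, 0.3, 0.3, 0.3], slide=[[0.0267, -0.0118, 0.0009], [0.0267, -0.0118, 0.0009], [0.0267, -0.0118, 0.0009], [0.0267, -0.0118, 0.0009], [0, 0, 0], [0, 0, 0], [0, 0, 0], [0, 0, 0], [0, 0, 0], [0, 0, 0], [0, 0, 0], [0, 0, 0], [0, 0, 0], [0, 0, 0]], dr=[[0, 0, 0], [0, 0, 0], [0, 0, 0], [0, 0, 0], [0, 0, 0.106], [0, 0, 0.106], [0, 0, 0.106], [0, 0, 0.106], [0, 0, 0.106], [0, 0, 0.106], [0, 0, 0.106], [0, 0, 0.106], [0, 0, 0], [0, 0, 0]])

```text
t: 17.95
ee_pos: [543.8, 174.3, 152.7]
tool_rot: [0.0, 0.995, -0.103, -0.0]
force: [0.8, -0.2, -3.3]
gripper_width: 0.552
grip_force: 72.8
```

```bash
python3 n.py
```

```text
[543.8 174.3 152.7] 0.5519097492393058 72.83339023590088 [ 0.3  0.3  1.8 -0.   1.   2.1]
scene port 0.93 [573.5 160.9 177.5]
scene port 0.68 [544.8 171.8 191.5]
scene lens 0.86 [670.9 146.1 183. ]
scene housing 0.84 [547.  170.6 149.8]
scene cover 0.86 [371.6 336.5   2.2]
scene cover 0.66 [349.3 263.7  -0.7]
top housing 0.4 [543.7 176.3 145.4]
top cover 0.8 [370.5 341.1  -0.3]
top cover 0.68 [347.9 260.4  -2.2]
```

Request:
servo_tool(jaw=[0.3, 0.3, 0.3], slide=[[0.0019, -0.0007, -0.0034], [0, 0, 0], [0, 0, 0]], dr=[[0, 0, 0], [0, 0, 0], [0, 0, 0]])

```text
t: 18.75
ee_pos: [546.1, 174.7, 156.6]
tool_rot: [-0.0, 0.994, -0.105, 0.0]
force: [0.6, -1.2, -2.3]
gripper_width: 0.55
grip_force: 72.8
```

```bash
cat > o.py <<'E'
from h import *
np.set_printoptions(precision=1,suppress=True)
s=monitor.observe(); print(s["ee_pos"],s["tool_rot"],s["t"])
L=np.array([673,147.6,0]); 
def fr(o,yw):
    c,si=np.cos(np.radians(yw)),np.sin(np.radians(yw)); return lambda q:o+np.array([q[0]*c-q[1]*si,q[0]*si+q[1]*c,q[2]])
H=fr(s["ee_pos"]*[1,1,0]+[0,0,s["ee_pos"][2]-4.1],-11.8); K=fr(L,-12)
t=np.linspace(0,6.3,30)
p=capture("scene"); b=cv2.imread("pics/top1.png"); g=p["pixels"][:,:,::-1].copy(); top=capture("top")
out=[]
for p,g,x0,y0,wd,ht,do in((p,g,170,80,130,120,1),(top,b,285,85,65,120,0)):
    S=5; a=cv2.resize(g[y0:y0+ht,x0:x0+wd],None,fx=S if do else 4,fy=5 if do else 5,interpolation=cv2.INTER_CUBIC); fx=5 if do else 4
    def poly(f,q,c): cv2.polylines(a,[np.array([(proj(p,f(i))-[x0,y0]+.5)*[fx,5] for i in q],np.int32)],True,c,1)
    poly(K,[(0,16*np.cos(i),180+16*np.sin(i)) for i in t],(0,0,255))
    poly(K,[(20,-40,8),(20,40,8),(100,40,8),(100,-40,8)],(0,255,255))
    poly(K,[(0,0,180),(-100,0,180)],(0,0,255))
    if do:
        poly(H,[(30,8*np.cos(i),28+8*np.sin(i)) for i in t],(0,255,0))
        for z in(0,50): poly(H,[(24,24,z),(-24,24,z),(-24,-24,z),(24,-24,z)],(0,255,0))
        poly(H,[(23*np.cos(i),23*np.sin(i),56) for i in t],(255,0,255))
    out.append(a[:600])
im=np.hstack(out); im=cv2.resize(im,None,fx=.85,fy=.85); print(im.shape); cv2.imwrite("pics/fin.png",im)
E
python3 o.py
```

```text
[546.1 174.7 156.6] [-0.   1.  -0.1  0. ] 18.75
(510, 774, 3)
```

View pics/fin.png

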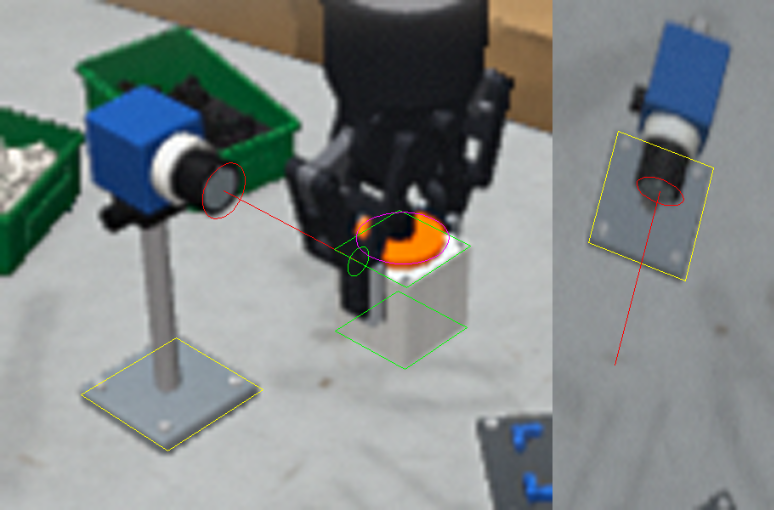

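The overlay agrees with the scene: lens at (222,188), housing upright in the jaws around (405,300), cover seated flat at (403,238), and the axis line running from lens to port. Handing in.

```bash
python3 -c "
from rig import bot
print(bot.hand_in())"
```

```text
the job is handed in; nothing more can be done
None
```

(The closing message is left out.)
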